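# Hold a wheel sensor in the guarded slot of the bench reader

## Task

The black tyre-pressure sensor stands in the aluminium socket block under a clamp lever. Swing the red-tipped lever fully open and leave it open, lift the sensor out, pass it foot first and upright through the yellow-framed slot in the top of the red bench reader, and finish while still holding it there, hanging from the gripper with the white line on its housing level with the top of the slot (do not let it go or drop it in). Leave the other things on the bench where they are.

Things in the scene. Friction and masses are not known exactly. Their poses are not given: they have to be found in the camera images.
- sensor_center (a point): Loose wheel sensor, 55-110 g, upright, 96 mm tall; this point is 48 mm above its foot, z up. From the foot: black housing 44 (x) by 14 (y) by 46 mm tall; white line round it 30 mm above the foot; flat-sided aluminium neck 24 (x) by 12 (y) mm, 46 to 82 mm above the foot: grip it here, across y; brass stem, 12 mm across, to 96 mm. Same after a half turn.
- nest: Aluminium socket block screwed to the table, 120 (x) by 60 (y) by 40 mm tall; origin under its centre, z up. The sensor stands in its pocket at x = -25 mm, y = 0, its x along the block's x, its foot 10 mm above the table (pocket 47 by 17 mm, 30 mm deep). The lever's hinge is at x = +25 mm, between two cheeks (22 mm long in x, 32 mm over both in y) that rise to 70 mm.
- lever_hinge (a point): Point on the hinge axis of the clamp lever, 60 mm above the table, with the socket block's axes: y along the hinge axis, x from the sensor towards the lever, z up. The sensor stands 50 mm from it towards -x.
- lever_grip (a point): Centre of the red round grip at the end of the clamp lever: a disc of 22 mm diameter, 14 mm thick along the hinge axis, to be pinched across that thickness from above. It is 60 mm from the hinge axis: with the lever shut, 30 mm towards the block's +x and 52 mm up from the hinge. The lever's bar is 9 mm thick.
- clamp_lever (a joint): Clamp lever angle, rad: 0 shut (its steel arm, 34 mm long, 14 mm wide, lies over the end of the sensor's housing and blocks lifting), growing as the red grip swings away from the sensor, towards the block's +x and down, and the arm rises; 1.3 fully open at its stop, the grip just below hinge height. Stiff (about 2 N at the grip), stays where left. Starts at 0 to 0.2.
- slot_mouth (a point): Centre of the slot in the top of the bench reader, on the top face, 90 mm above the table. x along the slot, y across it, z up. The slot is 46 (x) by 16 mm (y); its yellow mouth is flared, from 53 by 23 mm at the top face down to 46 by 16 mm at 7 mm depth, then straight to 14 mm; chamber floor 84 mm below the top face. The reader is a red box fixed to the table, 150 (x) by 130 (y) by 90 mm tall; the slot is in the middle of its top.
- socket: Loose dark steel socket ring, 32 mm across, 38 mm tall; origin at its foot. To be left alone.
- spray: Loose spray can, 56 mm across, 150 mm tall; origin at its foot. To be left alone.
- capjar: Loose jar of valve caps, 64 mm across, 80 mm tall; origin at its foot. To be left alone.
- driver: Loose screwdriver with yellow handle, 170 mm long, lying; origin on the table under its middle. To be left alone.
- mug: Loose blue mug, 80 mm across, 95 mm tall; origin at its foot. To be left alone.
- gauge: Loose black tyre gauge, a disc 54 mm across and 22 mm tall with a brass stem of 60 mm; origin under the disc. To be left alone.
- mallet: Loose rubber-headed hammer, 240 mm long, lying; origin on the table under its middle. To be left alone.
Not all that is in view belongs to the job. There is more than one size of the nest; the one meant has the size given above.

How it is judged:
On the way, in this order (a step that is already met when the one before it is completed fails the run):
1. the clamp lever is swung open while the sensor still stands in its pocket (value of joint clamp_lever above 1.1 rad and distance of sensor_center from where it was at the start of the episode below 0.012 m), for 0.1 s.
2. the sensor is held by the gripper, lifted clear out of the pocket (contact force between the fingers and sensor above 1 N and z of sensor_center in the frame of lever_hinge above 0.036 m), for 0.1 s.
3. the foot of the sensor is through the slot's plate, held, upright (contact force between the fingers and sensor above 1 N and z of sensor_center in the frame of slot_mouth below 0.034 m and horizontal distance between sensor_center and slot_mouth below 0.006 m and angle between sensor_center's own z axis and vertical below 0.15 rad), for 0.1 s.
At the end, for the whole second after the job is handed in: The sensor is in the fingers' grip, at rest, upright within 0.12 rad, in the slot within 5 mm of its centre and 0.2 rad of its direction, the white line within 8 mm of the slot's mouth (foot far above the chamber floor), and the clamp lever open past 1.0 rad (contact force between the fingers and sensor above 1 N and z of sensor_center in the frame of slot_mouth between 0.01 and 0.026 m and horizontal distance between sensor_center and slot_mouth below 0.005 m and angle between sensor_center's own z axis and vertical below 0.12 rad and angle between the x axis of sensor_center and the x axis of slot_mouth, either way round below 0.2 rad and linear speed of sensor below 0.02 m/s and value of joint clamp_lever above 1 rad); the arm keeps its last pose, push and grip.
It fails at once if a bystander is moved by more than 30 mm (distance of any of socket, spray, capjar, driver, mug, gauge, mallet from where it was at the start of the episode above 0.03 m).
It also fails if it takes over 54 s, if anything falls off the work surface, if the arm or the gripper's body presses on something with over 40 N, if the wrist force passes 120 N, or if a joint passes its speed limit or range.

## Robot

A 6-joint arm with a two-finger parallel gripper is mounted at the origin on the work surface. World frame = base frame: x ahead of the robot, y to its left, z up, the work surface at z = 0. Lengths are in m, angles in rad, forces in N, time in s.
With the tool pointing down it reaches from about 0.25 to 0.775 m from the base axis. Payload 4 kg.
Tool frame: the origin (TCP) lies midway between the tips of the shut fingers; the grasp point (between the pads) lies 19 mm behind it (robot.tcp_to_grasp is the distance from the TCP to the grasp point, in m); z points along the fingers, x is the direction in which the jaws open and shut, and the axes are right-handed (so a half turn about z gives the same grasp; the last joint's range is limited). The gripper opens to 94 mm and grips with 3 to 60 N. Pads are 16 mm wide; open, the fingers measure 119 mm over their backs; the gripper's body (75 mm by 177 mm) begins 78 mm behind the grasp point.
Start: joints at [-1.387, 0.087, 1.371, -0, 1.684, -0.103], TCP at [0.156, -0.528, 0.206] pointing down, gripper open.
Joint ranges: [-3.1, 3.1], [-0.76, 2.03], [0.27, 2.55], [-1.08, 4.22], [0.17, 2.65], [-2.57, 2.57]. Speed limits (rad/s): [2.79, 2.79, 3.14, 3.14, 3.14, 3.14].

## Interface

Orientations are given as [roll, pitch, yaw] about the fixed x, y, z axes, in that order (R = Rz(yaw) Ry(pitch) Rx(roll)).
In Python, from bench import get_obs, vision, robot gives the robot as it stands.
- The arm moves only by the tool servo_tool, never from a script. Its argument "targets" is text: rows parted by semicolons, each of 7 numbers parted by spaces: the opening, from 0 (shut) to 1 (fully open), then the shift along the tool's x, y, z as a fraction of full scale, then the turn, a rotation vector about the tool's x, y, z as a fraction of full scale. A call has 1 to 12 rows; each row is the pose to reach, as a shift and turn from the pose commanded when the call began, along the tool's axes at that moment, turning the shorter way round; what a row does not reach only later rows make up. Full scale, the value 1, is 0.25 m for a shift and pi rad for a turn. A row lasts 1/12 s, in which the tool goes at most 41.7 mm and 7.16 degrees, less where a joint would pass 70% of its speed; a pose out of reach is approached as far as the arm can. A call with a number of a shift or a turn outside -1 to 1 is refused whole. A call with a gripper value outside its range is refused whole. The fingers move at their own pace and stop on an object; the grip force is fixed at half the most. Time passes only in rows, so rows that repeat a pose let the fingers close. It gives the time, the measured TCP pose, the force and the opening at its end, in the units of the state.
- get_obs(): the state, without advancing time (a new reading comes with each control period).
- vision.snapshot(name): name is "side" or "top" or "wrist"; returns a dict with "image" (420x560x3 uint8, red, green, blue), "mtx" (3x3 intrinsics, pixels), "world_from_camera" (4x4, takes a point from camera to world coordinates); the wrist camera has in their place "T_tool_cam" (4x4, takes a point from camera to tool coordinates, whose origin is the TCP and whose axes are the tool frame's). Camera axes: x right, y down, z forward; pixel columns grow to the right and rows downward; lengths in m; the calibration is good to about 2 mm. A picture is of the moment at which its call begins: read the wrist's pose just before it. There is no depth.
- robot.close_job(): hands the job in, once; it reports no verdict.
The state is a dict: "time": time; "joint_positions": joint angles; "qvel": joint speeds; "joint_torque": joint torques, N m; "tool_pos": TCP position; "ee_rot": TCP orientation; "wrist_force": force on the tool from outside, world axes, zero at the start; "wrist_torque": the same for the moment, N m; "width": finger opening in m.
Only numpy, scipy, OpenCV 4.12 (cv2) and the standard library are available. Lean on these libraries where they do the work, as an engineer would, in place of code of your own. Each camera call takes 0.05 s, during which the arm holds its last target.

## Working session

There is one attempt and no reset: what is moved stays moved. The work goes in short steps, Python scripts to look and compute and a tool call to move; the robot and the scene stay as the last step left them, time stands still between calls to the robot, and variables do not carry over. Pictures are saved under pics/ and viewed, and the job is handed in when it is done.

Besides the shell and the picture viewer there is one more tool, called as name(argument=value, ...) on one line, values as JSON. servo_tool: Moves the arm, as the interface text tells. Its arguments: {"type":"object","properties":{"targets":{"type":"string"}},"required":["targets"]}

```bash
ls; mkdir -p pics
python3 - <<'E'
from bench import get_obs, vision, robot
import cv2,numpy as np
print(get_obs())
for n in ["side","top","wrist"]:
    s=vision.snapshot(n); cv2.imwrite(f"pics/{n}0.png",s["image"][:,:,::-1]); print(n,s["mtx"],{k:v for k,v in s.items() if k not in("image","mtx")})
E
```

```text
pics
{'time': 0.0, 'joint_positions': array([-1.38710026e+00,  8.79241133e-02,  1.37224114e+00,  5.03332661e-06,
        1.68359395e+00, -1.03107168e-01]), 'qvel': array([ 0.0002362 , -0.00024857,  0.00045585,  0.00122236,  0.00051017,
        0.0010346 ]), 'joint_torque': array([-1.97840985e-03, -3.40184391e+01, -3.02429867e+01,  7.16269319e-02,
        3.29552300e-02, -1.49746807e-04]), 'tool_pos': array([ 0.15548114, -0.52699543,  0.20432772]), 'ee_rot': array([-3.14136469e+00,  2.15452454e-03, -1.28399228e+00]), 'wrist_force': array([-0.09085261,  0.08524618,  0.67317643]), 'wrist_torque': array([-0.01893515, -0.03708654, -0.00753028]), 'width': 0.09390508985830703}
side [[384.46235275   0.         272.71545804]
 [  0.         384.46235275 216.15312385]
 [  0.           0.           1.        ]] {'world_from_camera': array([[ 0.98824596, -0.07604176,  0.13261816,  0.41342842],
       [-0.15284435, -0.50805711,  0.84765357, -0.97278335],
       [ 0.00292053, -0.85796015, -0.51370794,  0.68087528],
       [ 0.        ,  0.        ,  0.        ,  1.        ]])}
top [[394.80166926   
[... 167 characters left out ...]
0.17611744,  0.38663743],
       [-0.99934581,  0.03027684,  0.01978065, -0.00691227],
       [-0.02479677, -0.17548147, -0.9841704 ,  1.15089303],
       [ 0.        ,  0.        ,  0.        ,  1.        ]])}
wrist [[359.45297281   0.         279.71224625]
 [  0.         359.45297281 206.54141669]
 [  0.           0.           1.        ]] {'T_tool_cam': array([[ 9.99999385e-01,  2.30290948e-04,  1.08454331e-03,
        -9.69532191e-04],
       [-5.33261032e-04,  9.57518014e-01,  2.88372969e-01,
        -8.46699142e-02],
       [-9.72060071e-04, -2.88373370e-01,  9.57517548e-01,
        -1.78343872e-01],
       [ 0.00000000e+00,  0.00000000e+00,  0.00000000e+00,
         1.00000000e+00]])}
```

View pics/side0.png

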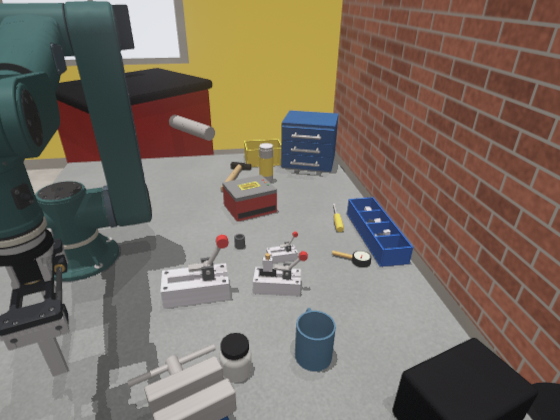

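View pics/top0.png

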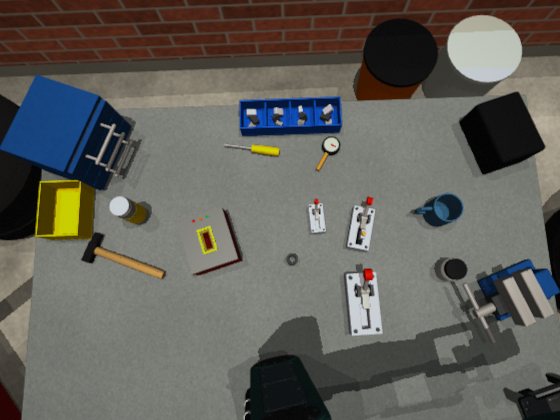

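View pics/wrist0.png

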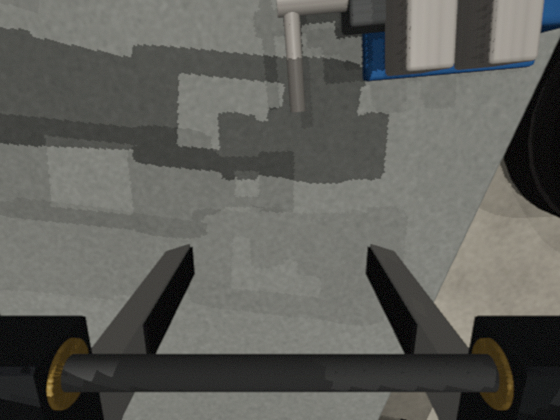

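The top view shows three nests, at about (317,216), (362,225) and (364,300). The one at (362,225) shows a brass stem and a red grip at (369,201). The reader's yellow slot is at (206,240). I'll enlarge both views next.

```bash
cat > h.py <<'E'
import cv2,numpy as np
from bench import get_obs, vision, robot
from scipy.spatial.transform import Rotation as R
def rpy(r): return R.from_euler('xyz',r).as_matrix()
def toolT():
    o=get_obs(); T=np.eye(4);T[:3,:3]=rpy(o['ee_rot']);T[:3,3]=o['tool_pos'];return T
def snap(n,save=None):
    T=toolT() if n=='wrist' else None
    s=vision.snapshot(n)
    s['W']=T@s['T_tool_cam'] if n=='wrist' else s['world_from_camera']
    if save: 
        cv2.imwrite(f'pics/{save}.png',s['image'][:,:,::-1]); np.savez(f'pics/{save}.npz',**s)
    return s
def ray(s,u,v):
    d=np.linalg.inv(s['mtx'])@[u,v,1]; d=s['W'][:3,:3]@d; return s['W'][:3,3],d/np.linalg.norm(d)
def onz(s,u,v,z):
    o,d=ray(s,u,v); return o+d*(z-o[2])/d[2]
def tri(*l):
    A=np.zeros((3,3));b=np.zeros(3);P=[]
    for s,u,v in l:
        o,d=ray(s,u,v);M=np.eye(3)-np.outer(d,d);A+=M;b+=M@o;P.append((o,d))
    x=np.linalg.solve(A,b)
    return x,[np.linalg.norm((np.eye(3)-np.outer(d,d))@(x-o)) for o,d in P]
def proj(s,p):
    q=np.linalg.inv(s['W'])@np.append(p,1); q=s['mtx']@q[:3]; return q[:2]/q[2]
def crop(s,u0,v0,w,h,k,name):
    im=s['image'][v0:v0+h,u0:u0+w,::-1]; cv2.imwrite(f'pics/{name}.png',cv2.resize(im,None,fx=k,fy=k,interpolation=cv2.INTER_CUBIC))
E
python3 - <<'E'
from h import *
t=snap('top','top1');s=snap('side','side1')
crop(t,290,180,120,90,6,'tc');crop(s,210,170,130,100,6,'sc')
crop(t,170,190,90,90,6,'tr')
for z in (0.04,): 
    for p in [(348,250),(367,253),(377,204),(356,199)]: print(onz(t,*p,z))
E
```

```text
[ 0.48266659 -0.16921115  0.04      ]
[ 0.47276972 -0.22165623  0.04      ]
[ 0.61162235 -0.25905783  0.04      ]
[ 0.62812681 -0.20022791  0.04      ]
```

View pics/tc.png

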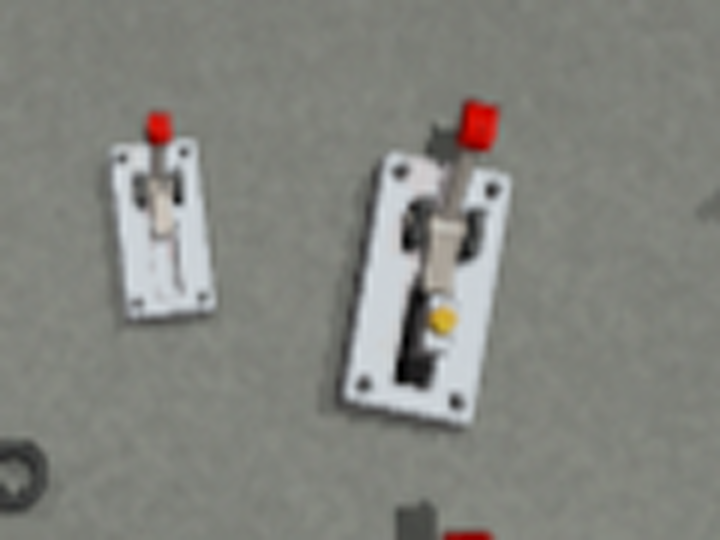

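View pics/sc.png

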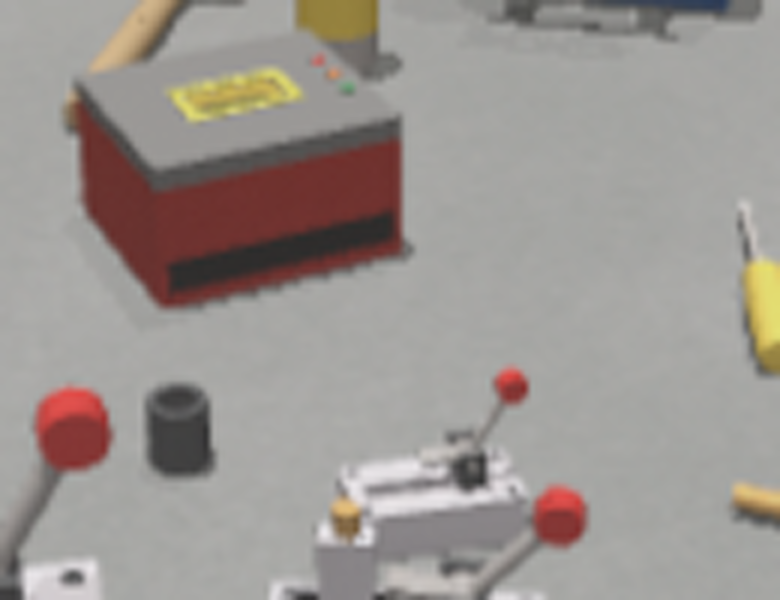

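View pics/tr.png

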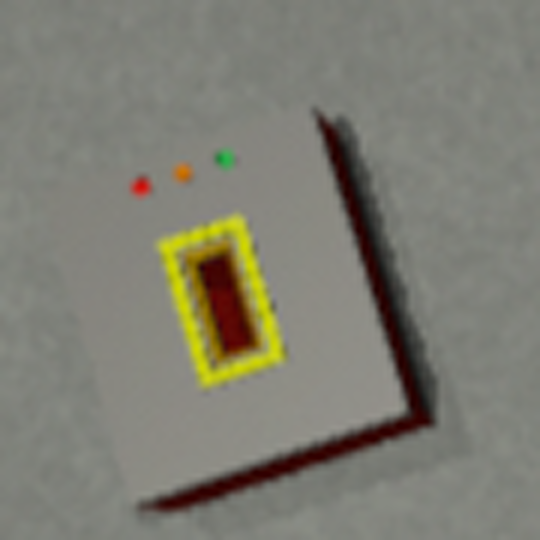

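Run:
```python
from h import *
L=lambda n:{k:v for k,v in np.load(f'pics/{n}.npz').items()}
t=L('top1');s=L('side1')
c=lambda u,v:(290+(u+.5)/6-.5,180+(v+.5)/6-.5)
cs=lambda u,v:(210+(u+.5)/6-.5,170+(v+.5)/6-.5)
P=[onz(t,*c(*p),0.04) for p in [(343,400),(470,425),(512,178),(388,152)]]
for p in P: print(p)
print('edges',[np.linalg.norm(P[i]-P[(i+1)%4]) for i in range(4)],'ctr',np.mean(P,0))
d=(P[2]+P[3]-P[0]-P[1]);print('yaw',np.arctan2(d[1],d[0]))
d2=P[0]-P[1];print(np.arctan2(-d2[0],d2[1]))
print('stem',tri((t,*c(442,319)),(s,*cs(346,512))))
print('grip',tri((t,*c(480,127)),(s,*cs(559,516))))
cr=lambda u,v:(170+(u+.5)/6-.5,190+(v+.5)/6-.5)
q=[(160,240),(243,215),(285,360),(203,387)]
Q=[onz(t,*cr(*p),0.09) for p in q];print(Q,np.mean(Q,0))
print([np.linalg.norm(Q[i]-Q[(i+1)%4]) for i in range(4)]);d=Q[0]+Q[1]-Q[2]-Q[3];print('yaw',np.arctan2(d[1],d[0]))
q2=[cs(168,92),cs(290,68),cs(302,98),cs(186,123)]
m1=np.mean([cr(*p) for p in q],0);m2=np.mean(q2,0);print('slot tri',tri((t,*m1),(s,*m2)))
```

```text
[ 0.49329117 -0.16630406  0.04      ]
[ 0.47991324 -0.22467324  0.04      ]
[ 0.59655012 -0.25210716  0.04      ]
[ 0.61098911 -0.19421881  0.04      ]
edges [np.float64(0.05988263609296248), np.float64(0.11981978241703353), np.float64(0.05966192894920673), np.float64(0.12096295919954837)] ctr [ 0.54518591 -0.20932582  0.04      ]
yaw -0.23194391827118355
-0.22530372946646024
stem (array([ 0.52117187, -0.20306405,  0.10242228]), [np.float64(0.0008559089211965298), np.float64(0.0008559089211962523)])
grip (array([ 0.60697447, -0.22461461,  0.10671228]), [np.float64(0.0006655769800733886), np.float64(0.000665576980073321)])
[array([0.54579019, 0.24723511, 0.09      ]), array([0.55615221, 0.20938938, 0.09      ]), array([0.48953353, 0.19004446, 0.09      ]), array([0.47844226, 0.22702509, 0.09      ])] [0.51747955 0.21842351 0.09      ]
[np.float64(0.03923863541416348), np.float64(0.06937055752828554), np.float64(0.03860808250436703), np.float64(0.07031492430631248)]
yaw 0.2871022930984539
slot tri (array([0.51693723, 0.21840578, 0.08987203]), [np.float64(0.00036214144008842595), np.float64(0.00036214144008865775)])
```

```bash
cat >> h.py <<'E'
def plan(pos,yaw=None,tilt=0):
    """rows numbers: shift in tool axes/0.25, rotvec/pi"""
    T=toolT(); d=T[:3,:3].T@(np.array(pos)-T[:3,3])
    r=np.zeros(3)
    if yaw is not None:
        r=R.from_matrix(T[:3,:3].T@(R.from_euler('xyz',[np.pi,0,yaw]).as_matrix())).as_rotvec()
    print('shift',np.round(d/0.25,4),'turn',np.round(r/np.pi,4),'mm',np.round(d*1000,1))
E
python3 - <<'E'
from h import *
plan([0.37,-0.38,0.33],-1.80)
plan([0.59,-0.215,0.25],-1.80)
E
```

```text
shift [-0.3229 -0.9895 -0.4999] turn [1.000e-04 3.000e-04 1.643e-01] mm [ -80.7 -247.4 -125. ]
shift [-0.7067 -2.0203 -0.1794] turn [1.000e-04 3.000e-04 1.643e-01] mm [-176.7 -505.1  -44.9]
```

servo_tool(targets="1 0 0 -0.3 0 0 0; 1 0 0 -0.5 0 0 0; 1 -0.32 -0.98 -0.5 0 0 0.164; 1 -0.32 -0.98 -0.5 0 0 0.164; 1 -0.32 -0.98 -0.5 0 0 0.164; 1 -0.32 -0.98 -0.5 0 0 0.164; 1 -0.32 -0.98 -0.5 0 0 0.164; 1 -0.32 -0.98 -0.5 0 0 0.164; 1 -0.32 -0.98 -0.5 0 0 0.164; 1 -0.32 -0.98 -0.5 0 0 0.164")

```text
time: 1.08
tool_pos: [0.3716, -0.3787, 0.3316]
ee_rot: [-3.139, 0.0, -1.792]
wrist_force: [-0.6, -0.1, -1.0]
width: 0.0938
```

Run:
```python
from h import *
o=get_obs();print(o['time'],o['tool_pos'],o['ee_rot'])
plan([0.56,-0.21,0.27],-1.80)
```

```text
1.0833 [ 0.37155408 -0.37874059  0.33156685] [-3.13883250e+00  2.64292486e-04 -1.79234096e+00]
shift [-0.824  -0.5864  0.2481] turn [-0.0009  0.0001  0.0024] mm [-206.  -146.6   62. ]
```

servo_tool(targets="1 -0.82 -0.59 0.0 0 0 0; 1 -0.82 -0.59 0.25 0 0 0; 1 -0.82 -0.59 0.25 0 0 0; 1 -0.82 -0.59 0.25 0 0 0; 1 -0.82 -0.59 0.25 0 0 0; 1 -0.82 -0.59 0.25 0 0 0; 1 -0.82 -0.59 0.25 0 0 0; 1 -0.82 -0.59 0.25 0 0 0; 1 -0.82 -0.59 0.25 0 0 0; 1 -0.82 -0.59 0.25 0 0 0")

```text
time: 1.92
tool_pos: [0.5571, -0.217, 0.2688]
ee_rot: [-3.141, -0.001, -1.801]
wrist_force: [-0.8, -1.1, -0.0]
width: 0.0939
```

Run:
```python
from h import *
o=get_obs();print(o['time'],o['tool_pos'],o['ee_rot'])
s=snap('wrist','w1')
for p in [(0.545,-0.209,0.04),(0.521,-0.2036,0.106),(0.607,-0.2246,0.1067)]: print(proj(s,p))
```

```text
1.9167 [ 0.55712344 -0.21695819  0.26883445] [-3.14085725e+00 -1.33085924e-03 -1.80132518e+00]
[275.63348051 186.40761698]
[275.36613482 225.50505057]
[275.93067668 136.44521946]
```

View pics/w1.png

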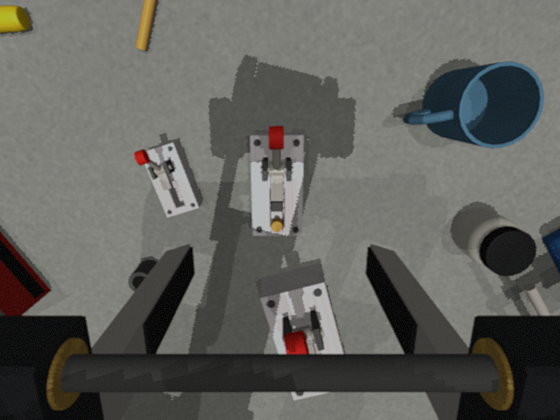

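The wrist view shows the target nest with its stem at (277,226) and the grip at (276,137), both within 1 px of what the two fixed views predict. I'll move over the grip and look again from lower down.

Run:
```python
from h import *
o=get_obs();print(o['tool_pos'])
plan([0.607,-0.2245,0.15],-1.80)
```

```text
[ 0.55710397 -0.21715528  0.26923344]
shift [-0.0177 -0.2003  0.4772] turn [-0.0005 -0.0004 -0.0006] mm [ -4.4 -50.1 119.3]
```

servo_tool(targets="1 -0.018 -0.1 0.16 0 0 0; 1 -0.018 -0.2 0.32 0 0 0; 1 -0.018 -0.2 0.477 0 0 0; 1 -0.018 -0.2 0.477 0 0 0; 1 -0.018 -0.2 0.477 0 0 0; 1 -0.018 -0.2 0.477 0 0 0; 1 -0.018 -0.2 0.477 0 0 0")

```text
time: 2.55
tool_pos: [0.6087, -0.2236, 0.1532]
ee_rot: [-3.135, -0.002, -1.8]
wrist_force: [-0.5, 0.6, 1.3]
width: 0.094
```

Run:
```python
from h import *
o=get_obs();print(o['time'],o['tool_pos'],o['ee_rot'])
s=snap('wrist','w2')
for p in [(0.545,-0.209,0.04),(0.521,-0.2036,0.106),(0.607,-0.2246,0.1067)]: print(proj(s,p))
crop(s,180,80,200,180,4,'w2c')
```

```text
2.55 [ 0.6087132  -0.22363455  0.1532432 ] [-3.13513504e+00 -1.64005043e-03 -1.80034930e+00]
[280.48025362 273.57563315]
[281.13626644 344.88737255]
[282.67979937 232.77161948]
```

View pics/w2.png

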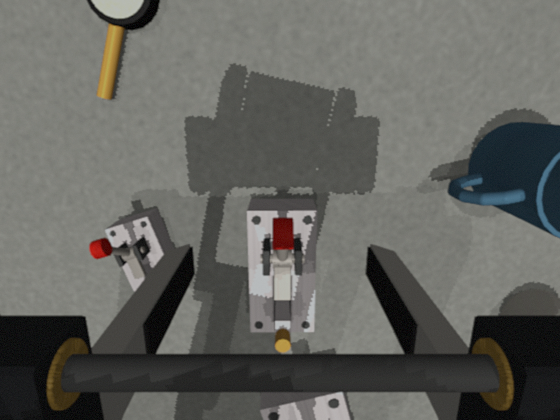

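View pics/w2c.png

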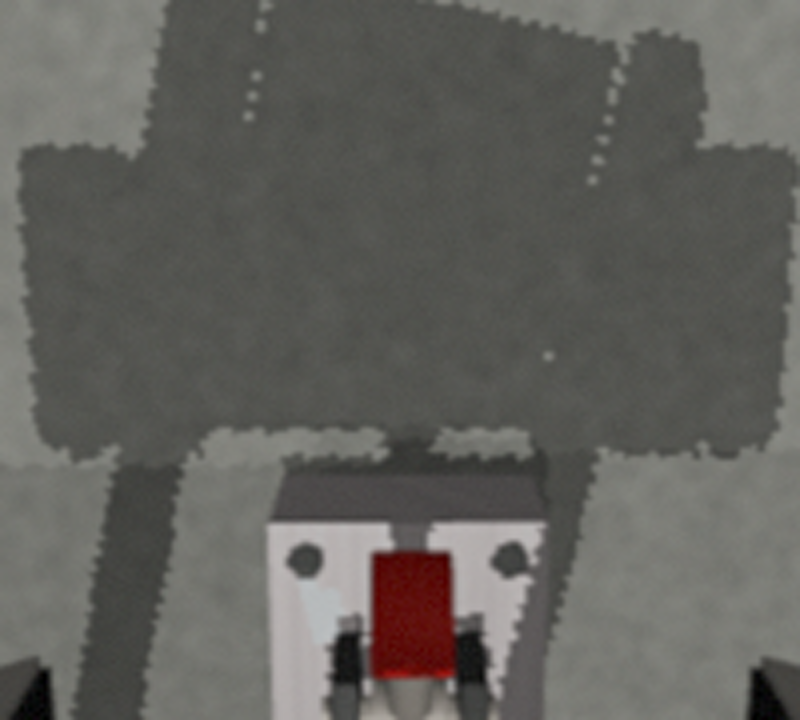

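The grip appears at (283,234) against a predicted (282.7,232.8), and the block edges are parallel to the image, so the yaw is right. I'll descend and pinch the grip.

Run:
```python
from h import *
plan([0.607,-0.2246,0.088],-1.80)
```

```text
shift [0.0057 0.0084 0.262 ] turn [-0.0023 -0.0005 -0.    ] mm [ 1.4  2.1 65.5]
```

servo_tool(targets="1 0.006 0.008 0.09 0 0 0; 1 0.006 0.008 0.18 0 0 0; 1 0.006 0.008 0.262 0 0 0; 1 0.006 0.008 0.262 0 0 0; 1 0.006 0.008 0.262 0 0 0; 0.25 0.006 0.008 0.262 0 0 0; 0 0.006 0.008 0.262 0 0 0; 0 0.006 0.008 0.262 0 0 0; 0 0.006 0.008 0.262 0 0 0; 0 0.006 0.008 0.262 0 0 0; 0 0.006 0.008 0.262 0 0 0")

```text
time: 3.52
tool_pos: [0.6056, -0.2233, 0.0837]
ee_rot: [-3.141, -0.0, -1.799]
wrist_force: [-0.1, 0.4, -1.0]
width: 0.0574
```

Run:
```python
from h import *
o=get_obs();print(o['time'],o['tool_pos'],o['ee_rot'],o['width'],o['wrist_force'])
s=snap('wrist','w3')
T=toolT()
hx,hy=0.545+0.025*np.cos(-.23),-0.209+.025*np.sin(-.23)
u=np.array([np.cos(-.23),np.sin(-.23)])
g=T[:3,3]-0.019*T[:3,2]; print('grasp',g)
p0=np.arctan2((g[:2]-[hx,hy])@u,g[2]-.06); r0=np.hypot((g[:2]-[hx,hy])@u,g[2]-.06); print('phi',p0,'r',r0,'theta',p0-.523)
for th in np.linspace(p0-.523,1.3,9)[1:]:
    f=th+.523; a=.06*np.sin(f); z=.06+.06*np.cos(f)
    q=np.array([hx+a*u[0],hy+a*u[1],z]); d=T[:3,:3].T@(q-g); print(round(th,2),np.round(d/.25,3))
```

```text
3.5167 [ 0.6056485  -0.22327892  0.08369616] [-3.14090996e+00 -2.45974231e-04 -1.79920772e+00] 0.0573813019898037 [-0.13643344  0.43420982 -1.01097349]
grasp [ 0.60554591 -0.22321675  0.10243515]
phi 0.7196550736334448 r 0.05642723339730298 theta 0.1966550736334448
0.33 [-0.    -0.033  0.013]
0.47 [-0.    -0.053  0.039]
0.61 [-0.    -0.069  0.068]
0.75 [-0.    -0.081  0.099]
0.89 [-0.    -0.088  0.131]
1.02 [-0.    -0.091  0.164]
1.16 [-0.    -0.09   0.197]
1.3 [-0.    -0.084  0.23 ]
```

View pics/w3.png

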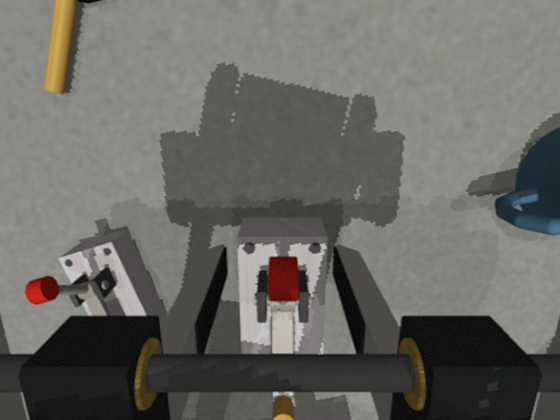

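servo_tool(targets="0 0 -0.004 -0.012 0 0 0; 0 0 -0.004 -0.012 0 0 0; 0 0 -0.004 -0.012 0 0 0; 0 0 -0.004 -0.012 0 0 0; 0 0 -0.004 -0.012 0 0 0; 0 0 -0.004 -0.012 0 0 0; 0 0 -0.004 -0.012 0 0 0; 0 0 -0.004 -0.012 0 0 0; 0 0 -0.004 -0.012 0 0 0; 0 0 -0.004 -0.012 0 0 0")

```text
time: 4.4
tool_pos: [0.6061, -0.2248, 0.0861]
ee_rot: [3.142, -0.002, -1.8]
wrist_force: [-1.2, -5.6, -0.9]
width: 0.0136
```

```bash
cat > arc.py <<'E'
from h import *
o=get_obs();print(o['time'],o['tool_pos'],o['ee_rot'],o['width'],o['wrist_force'])
T=toolT()
hx,hy=0.545+0.025*np.cos(-.23),-0.209+.025*np.sin(-.23)
u=np.array([np.cos(-.23),np.sin(-.23)])
g=T[:3,3]-0.019*T[:3,2]; print('grasp',g)
p0=np.arctan2((g[:2]-[hx,hy])@u,g[2]-.06); r0=np.hypot((g[:2]-[hx,hy])@u,g[2]-.06); print('phi',p0,'r',r0,'theta',p0-.523)
for th in np.linspace(p0-.523,1.3,9)[1:]:
    f=th+.523; a=r0*np.sin(f); z=.06+r0*np.cos(f)
    q=np.array([hx+a*u[0],hy+a*u[1],z]); d=T[:3,:3].T@(q-g); print(round(th,2),np.round(d/.25,3))
E
python3 arc.py
```

```text
4.4 [ 0.60607588 -0.22483637  0.08611898] [ 3.14155508e+00 -2.33601995e-03 -1.79997929e+00] 0.013634104296396873 [-1.19268233 -5.61958228 -0.91368479]
grasp [ 0.60608666 -0.22479331  0.10511893]
phi 0.7009768202674809 r 0.059039764085172544 theta 0.17797682026748085
0.32 [-0.006 -0.024  0.023]
0.46 [-0.006 -0.044  0.049]
0.6 [-0.006 -0.06   0.078]
0.74 [-0.006 -0.073  0.109]
0.88 [-0.006 -0.081  0.141]
1.02 [-0.006 -0.084  0.174]
1.16 [-0.006 -0.082  0.207]
1.3 [-0.006 -0.076  0.239]
```

servo_tool(targets="0 0 -0.024 0.023 0 0 0; 0 0 -0.044 0.049 0 0 0; 0 0 -0.06 0.078 0 0 0; 0 0 -0.073 0.109 0 0 0; 0 0 -0.081 0.141 0 0 0; 0 0 -0.084 0.174 0 0 0; 0 0 -0.082 0.207 0 0 0; 0 0 -0.076 0.239 0 0 0; 0 0 -0.076 0.242 0 0 0; 0 0 -0.076 0.242 0 0 0")

```text
time: 5.23
tool_pos: [0.6285, -0.2301, 0.0281]
ee_rot: [-3.132, -0.003, -1.8]
wrist_force: [5.6, -6.2, 0.0]
width: 0.0136
```

```bash
python3 arc.py
python3 - <<'E'
from h import *
s=snap('wrist','w4');t=snap('top','top2'); crop(t,330,180,60,60,8,'tc2')
E
```

```text
5.2333 [ 0.62846261 -0.23009323  0.02805141] [-3.13171031e+00 -2.73144121e-03 -1.79973726e+00] 0.0135684680934248 [ 5.56659382 -6.22187477  0.03516116]
grasp [ 0.62829152 -0.23000008  0.04705041]
phi 1.780360501555112 r 0.062247573980839944 theta 1.257360501555112
1.26 [-0.006  0.     0.001]
1.27 [-0.006  0.001  0.003]
1.27 [-0.006  0.001  0.004]
1.28 [-0.006  0.001  0.005]
1.28 [-0.006  0.002  0.006]
1.29 [-0.006  0.002  0.008]
1.29 [-0.006  0.002  0.009]
1.3 [-0.006  0.003  0.01 ]
```

View pics/w4.png

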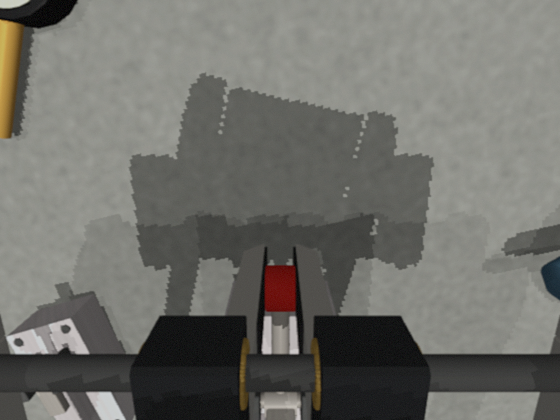

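The wrist view shows the grip held between the pads at (281,288), with the lever at about 1.26 rad. I'll press it the last bit to the stop, release and rise.

servo_tool(targets="0 0 0.003 0.012 0 0 0; 0 0 0.004 0.018 0 0 0; 0 0 0.004 0.018 0 0 0; 1 0 0.003 0.01 0 0 0; 1 0 0.003 0.01 0 0 0; 1 0 0.003 0.01 0 0 0; 1 0 0.003 0.01 0 0 0; 1 0 0.003 0.01 0 0 0; 1 0 0.003 -0.12 0 0 0; 1 0 0.003 -0.28 0 0 0; 1 0 0.003 -0.44 0 0 0; 1 0 0.003 -0.6 0 0 0")

```text
time: 6.33
tool_pos: [0.6236, -0.2269, 0.1766]
ee_rot: [3.14, 0.001, -1.799]
wrist_force: [0.4, -0.8, -0.1]
width: 0.0707
```

Run:
```python
from h import *
o=get_obs();print(o['time'],o['tool_pos'],o['ee_rot'],o['width'],o['wrist_force'])
s=snap('wrist','w5');t=snap('top','top2'); sd=snap('side','side2'); crop(t,330,180,60,60,8,'tc2'); crop(sd,240,220,80,80,8,'sc2')
plan([0.5209,-0.2036,0.145],-1.80)
```

```text
6.3333 [ 0.62362239 -0.22691216  0.17660112] [ 3.13979377e+00  7.58406716e-04 -1.79893727e+00] 0.07065754182268875 [ 0.36359404 -0.81752956 -0.0938997 ]
shift [-0.0008  0.4352  0.1423] turn [-0.0033 -0.0006  0.0003] mm [ -0.2 108.8  35.6]
```

View pics/w5.png

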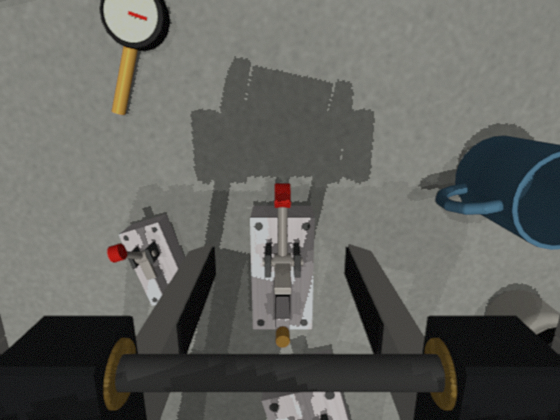

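View pics/sc2.png

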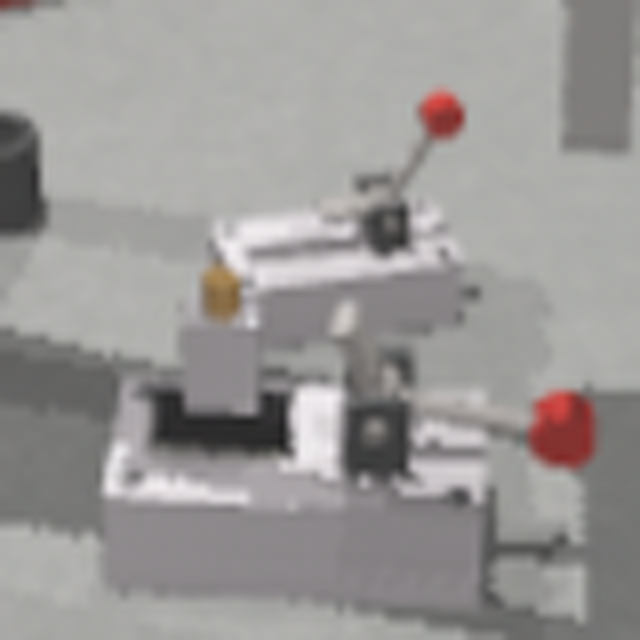

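The side crop shows the lever open, with the grip down at the right and the arm upright. The sensor is still standing in its pocket. I'll go over it next.

servo_tool(targets="1 0 0.15 0.0 0 0 0; 1 0 0.3 0.05 0 0 0; 1 0 0.435 0.1 0 0 0; 1 0 0.435 0.12 0 0 0; 1 0 0.435 0.12 0 0 0; 1 0 0.435 0.12 0 0 0; 1 0 0.435 0.12 0 0 0; 1 0 0.435 0.12 0 0 0")

```text
time: 7.15
tool_pos: [0.52, -0.2036, 0.1468]
ee_rot: [-3.139, -0.001, -1.799]
wrist_force: [0.4, -0.9, 0.1]
width: 0.0938
```

Run:
```python
from h import *
o=get_obs();print(o['time'],o['tool_pos'],o['ee_rot'],o['width'],o['wrist_force'])
s=snap('wrist','w6')
crop(s,200,150,160,130,5,'w6c')
def L(n):return {k:v for k,v in np.load(f'pics/{n}.npz').items()}
def red(d,box):
    u0,v0,u1,v1=box;im=d['image'][v0:v1,u0:u1].astype(int);m=(im[...,0]>100)&(im[...,1]<60)&(im[...,2]<60);y,x=np.nonzero(m);return x.mean()+u0,y.mean()+v0,m.sum()
a=red(L('w5'),(250,170,320,215));b=red(L('side2'),(300,262,320,285));print(a,b)
g=tri((L('w5'),*a[:2]),(L('side2'),*b[:2]));print('grip',g); p=g[0]-[.5693,-.2147,.06];print('theta',np.arctan2(np.hypot(p[0],p[1]),p[2])-.523)
print(proj(s,(0.5209,-0.2036,0.106)),proj(s,(0.545,-0.2093,0.04)))
plan([0.5209,-0.2036,0.057],-1.80)
```

```text
7.15 [ 0.52001587 -0.20356709  0.14681579] [-3.13913462e+00 -5.53442031e-04 -1.79895500e+00] 0.0938220268602268 [ 0.41958214 -0.85340633  0.09154886]
(np.float64(282.30111524163567), np.float64(195.80669144981414), np.int64(269)) (np.float64(310.4), np.float64(273.925), np.int64(40))
grip (array([ 0.62653741, -0.22947034,  0.05036205]), [np.float64(0.0012153928996550098), np.float64(0.0012153928996551948)])
theta 1.2094185375710618
[280.54873255 232.29831842] [280.40070788 174.54780379]
shift [-0.0009 -0.003   0.3591] turn [-0.0007 -0.0002  0.0003] mm [-0.2 -0.8 89.8]
```

View pics/w6c.png

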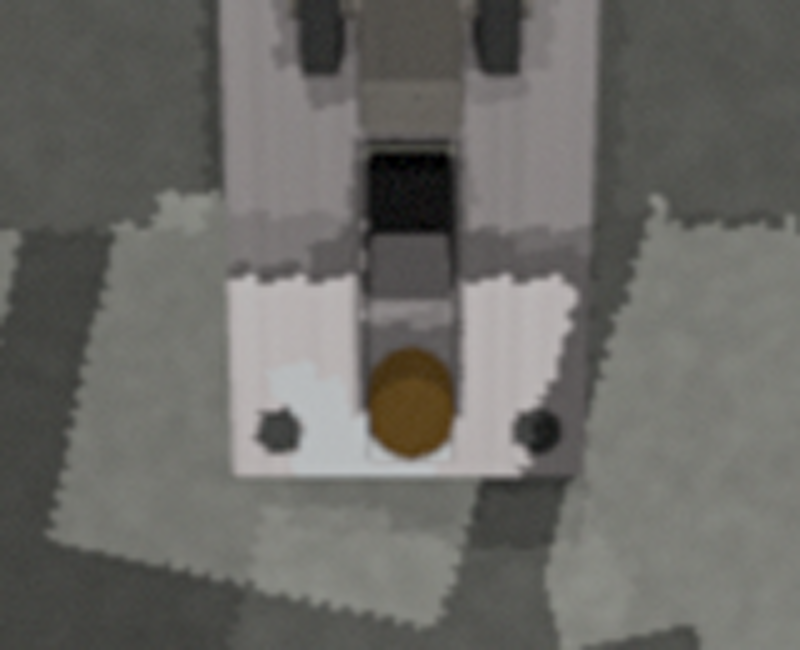

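The stem top is at (282,232), about 1 mm off the prediction along tool x. I'll descend with that correction and close on the neck.

servo_tool(targets="0.6 0.002 -0.003 0.12 0 0 0; 0.5 0.002 -0.003 0.24 0 0 0; 0.5 0.002 -0.003 0.335 0 0 0; 0.5 0.002 -0.003 0.355 0 0 0; 0.4 0.002 -0.003 0.355 0 0 0; 0 0.002 -0.003 0.355 0 0 0; 0 0.002 -0.003 0.355 0 0 0; 0 0.002 -0.003 0.355 0 0 0; 0 0.002 -0.003 0.355 0 0 0; 0 0.002 -0.003 0.355 0 0 0; 0 0.002 -0.003 0.355 0 0 0")

```text
time: 8.12
tool_pos: [0.5193, -0.2038, 0.0578]
ee_rot: [-3.14, -0.0, -1.799]
wrist_force: [-0.6, -0.3, -1.2]
width: 0.024
```

Run:
```python
from h import *
o=get_obs();print(o['time'],o['tool_pos'],o['ee_rot'],o['width'],o['wrist_force'])
```

```text
8.1167 [ 0.51926104 -0.20378177  0.05776993] [-3.14027170e+00 -4.65768000e-04 -1.79920316e+00] 0.023996188455002808 [-0.57292772 -0.27043389 -1.2288751 ]
```

servo_tool(targets="0 0.001 -0.005 0 0 0 0; 0 0.001 -0.005 0 0 0 0; 0 0.001 -0.005 0 0 0 0; 0 0.001 -0.005 0 0 0 0; 0 0.001 -0.005 0 0 0 0; 0 0.001 -0.005 0 0 0 0")

```text
time: 8.62
tool_pos: [0.5203, -0.2042, 0.0572]
ee_rot: [-3.141, -0.0, -1.799]
wrist_force: [1.1, -0.1, 1.6]
width: 0.0119
```

Run:
```python
from h import *
o=get_obs();print(o['time'],o['tool_pos'],o['ee_rot'],o['width'],o['wrist_force'])
s=snap('wrist','w7')
```

```text
8.6167 [ 0.52027145 -0.20422666  0.05715003] [-3.14105507e+00 -2.49304551e-04 -1.79922984e+00] 0.011873277410597799 [ 1.10611185 -0.05496094  1.61120102]
```

View pics/w7.png

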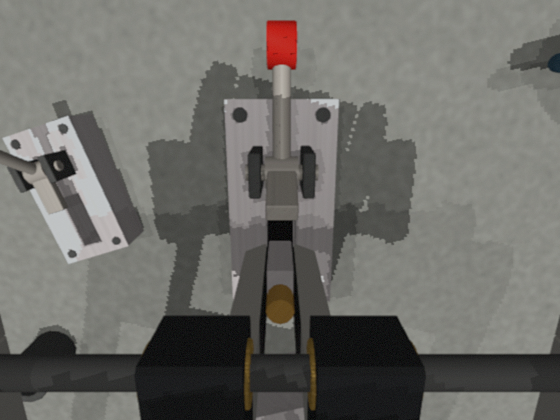

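The fingers hold the neck at 11.9 mm and the stem shows at (280,303). I'll lift straight up.

servo_tool(targets="0 0 0 -0.06 0 0 0; 0 0 0 -0.15 0 0 0; 0 0 0 -0.25 0 0 0; 0 0 0 -0.4 0 0 0; 0 0 0 -0.55 0 0 0; 0 0 0 -0.7 0 0 0; 0 0 0 -0.7 0 0 0; 0 0 0 -0.7 0 0 0")

```text
time: 9.33
tool_pos: [0.5212, -0.2046, 0.235]
ee_rot: [-3.136, -0.002, -1.799]
wrist_force: [0.3, 1.2, -1.7]
width: 0.012
```

Run:
```python
from h import *
o=get_obs();print(o['time'],o['tool_pos'],o['ee_rot'],o['width'],o['wrist_force'])
s=snap('wrist','w8')
a=snap('top','top3');b=snap('side','side3'); crop(b,240,170,100,130,5,'sc3')
plan([0.517,0.218,0.23],-1.284)
```

```text
9.3333 [ 0.52116345 -0.20462786  0.23500492] [-3.13586081e+00 -1.51833456e-03 -1.79915714e+00] 0.012032184831805518 [ 0.28642835  1.1972281  -1.66673175]
shift [-1.6407e+00  3.9000e-01  1.0000e-03] turn [ 0.0013  0.0007 -0.164 ] mm [-4.102e+02  9.750e+01  2.000e-01]
```

View pics/w8.png

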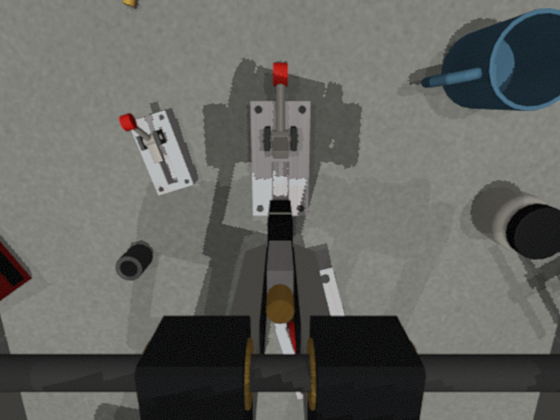

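View pics/sc3.png

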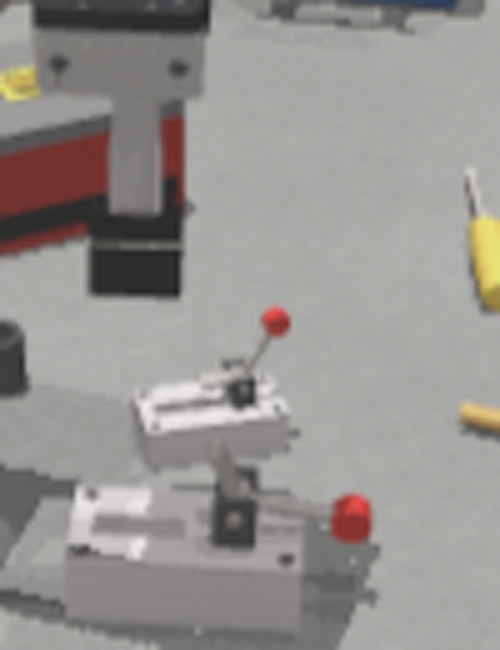

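The side view shows the sensor hanging upright in the fingers with its white line visible. The lever is open and the pocket is empty. I'll carry it to a viewing place just short of the slot.

Run:
```python
from h import *
plan([0.455,0.200,0.235],-1.284)
```

```text
shift [-1.5144  0.6153 -0.0181] turn [ 0.0013  0.0007 -0.164 ] mm [-378.6  153.8   -4.5]
```

servo_tool(targets="0 -0.12 0.05 -0.01 0 0 -0.02; 0 -0.25 0.1 -0.01 0 0 -0.04; 0 -0.4 0.16 -0.01 0 0 -0.06; 0 -0.54 0.22 -0.01 0 0 -0.08; 0 -0.68 0.28 -0.01 0 0 -0.1; 0 -0.82 0.335 -0.01 0 0 -0.12; 0 -0.95 0.39 -0.01 0 0 -0.14; 0 -0.95 0.39 -0.01 0 0 -0.164; 0 -0.95 0.39 -0.01 0 0 -0.164")

```text
time: 10.23
tool_pos: [0.4774, 0.0512, 0.232]
ee_rot: [3.137, 0.001, -1.279]
wrist_force: [0.2, -0.4, -0.9]
width: 0.0118
```

Run:
```python
from h import *
o=get_obs();print(o['time'],o['tool_pos'],o['ee_rot'],o['width'],o['wrist_force'])
plan([0.455,0.200,0.235],-1.284)
```

```text
10.2333 [0.47735092 0.0511958  0.23198813] [ 3.13718587e+00  1.20976084e-03 -1.27877276e+00] 0.01181445239175385 [ 0.24369824 -0.41236139 -0.85575352]
shift [-0.5958 -0.0857 -0.0117] turn [0.0014 0.0004 0.0017] mm [-148.9  -21.4   -2.9]
```

servo_tool(targets="0 -0.12 -0.02 -0.01 0 0 0; 0 -0.25 -0.04 -0.01 0 0 0; 0 -0.38 -0.06 -0.01 0 0 0; 0 -0.5 -0.08 -0.01 0 0 0; 0 -0.596 -0.086 -0.01 0 0 0; 0 -0.596 -0.086 -0.01 0 0 0; 0 -0.596 -0.086 -0.01 0 0 0; 0 -0.596 -0.086 -0.01 0 0 0; 0 -0.596 -0.086 -0.01 0 0 0")

```text
time: 10.98
tool_pos: [0.4576, 0.1968, 0.2362]
ee_rot: [3.14, -0.001, -1.287]
wrist_force: [-0.4, 0.3, -0.2]
width: 0.0116
```

Run:
```python
from h import *
o=get_obs();print(o['time'],o['tool_pos'],o['ee_rot'],o['width'],o['wrist_force'])
s=snap('wrist','w9'); print(get_obs()['tool_pos'])
print(proj(s,(0.5172,0.2184,0.09)))
crop(s,190,60,190,140,4,'w9c')
plan([0.517,0.2184,0.235],-1.284)
```

```text
10.9833 [0.45760751 0.19676228 0.23618882] [ 3.14011303e+00 -8.04148966e-04 -1.28690367e+00] 0.011597029879761035 [-0.44445321  0.28301296 -0.20665505]
[0.45766111 0.19687474 0.23644609]
[275.68149477 123.39167233]
shift [-0.0162 -0.252   0.0055] turn [ 0.0003 -0.0002 -0.0009] mm [ -4.  -63.    1.4]
```

View pics/w9.png

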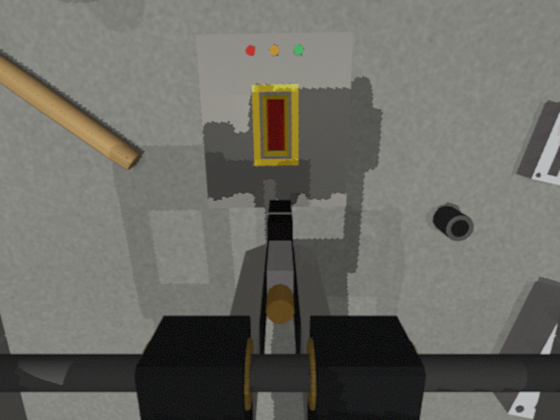

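View pics/w9c.png

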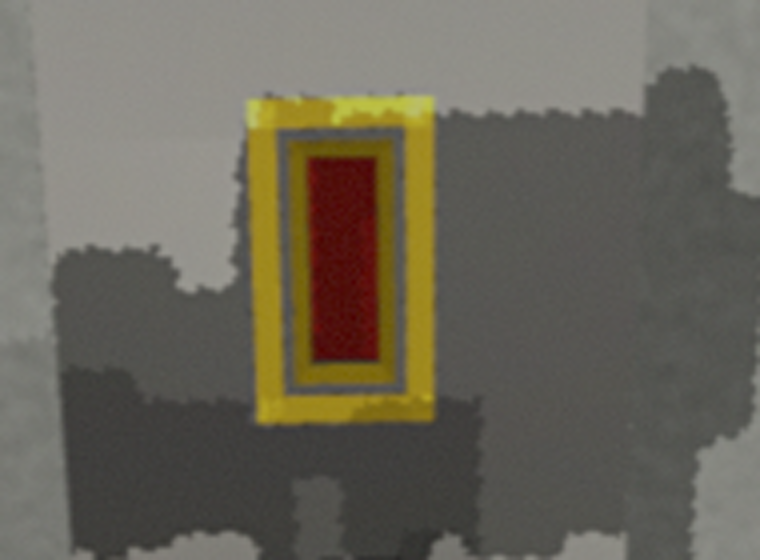

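Run:
```python
from h import *
def L(n):return {k:v for k,v in np.load(f'pics/{n}.npz').items()}
s=L('w9');t=L('top1')
c=lambda u,v:(190+(u+.5)/4-.5,60+(v+.5)/4-.5)
for q in ([(247,100),(435,97),(435,422),(257,423)],[(279,129),(404,128),(404,394),(287,394)]):
    Q=[onz(s,*c(*p),0.09) for p in q];print(np.mean(Q,0),[round(np.linalg.norm(Q[i]-Q[(i+1)%4])*1000,1) for i in range(4)])
    d=Q[0]+Q[1]-Q[2]-Q[3];e=Q[0]+Q[3]-Q[1]-Q[2];print('yaw',np.arctan2(d[1],d[0]),np.arctan2(-e[0],e[1]))
    print(tri((s,*np.mean([c(*p) for p in q],0)),(t,*(170+np.array([223.3])/6-.5+.08,190+300.9/6-.42))))
# in-hand: housing
crop(s,240,180,80,150,5,'w9h')
```

```text
[0.51496336 0.21790422 0.09      ] [np.float64(40.2), np.float64(70.1), np.float64(40.6), np.float64(69.7)]
yaw 0.2968707956017394 0.2946664780370598Traceback (most recent call last):
  File "<stdin>", line 8, in <module>
  File "h.py", line 21, in tri
    o,d=ray(s,u,v);M=np.eye(3)-np.outer(d,d);A+=M;b+=M@o;P.append((o,d))
        ~~~^^^^^^^
  File "h.py", line 15, in ray
    d=np.linalg.inv(s['mtx'])@[u,v,1]; d=s['W'][:3,:3]@d; return s['W'][:3,3],d/np.linalg.norm(d)
      ~~~~~~~~~~~~~~~~~~~~~~~^~~~~~~~
ValueError: setting an array element with a sequence. The requested array has an inhomogeneous shape after 1 dimensions. The detected shape was (3,) + inhomogeneous part.
```

Run:
```python
from h import *
def L(n):return {k:v for k,v in np.load(f'pics/{n}.npz').items()}
s=L('w9');t=L('top1')
c=lambda u,v:(190+(u+.5)/4-.5,60+(v+.5)/4-.5)
for q in ([(247,100),(435,97),(435,422),(257,423)],[(279,129),(404,128),(404,394),(287,394)]):
    Q=[onz(s,*c(*p),0.09) for p in q];print(np.mean(Q,0),[round(float(np.linalg.norm(Q[i]-Q[(i+1)%4])*1000),1) for i in range(4)])
    d=Q[0]+Q[1]-Q[2]-Q[3];e=Q[0]+Q[3]-Q[1]-Q[2];print('yaw',np.arctan2(d[1],d[0]),np.arctan2(-e[0],e[1]))
    m=np.mean([c(*p) for p in q],0); print(tri((s,m[0],m[1]),(t,170+222.75/6-.42,190+300.5/6-.42)))
crop(s,240,180,80,150,4,'w9h')
# stem top in tool frame
z=-0.049
Tc=s['T_tool_cam']; 
def tool(u,v,z):
    d=Tc[:3,:3]@(np.linalg.inv(s['mtx'])@[u,v,1]);o=Tc[:3,3];return o+d*(z-o[2])/d[2]
def tp(p):
    q=np.linalg.inv(Tc)@np.append(p,1);q=s['mtx']@q[:3];return q[:2]/q[2]
print('stemtop',tp([0,0,-.049]),'+y end of housing, foot', tp([0,-.022,.047]),'line end',tp([0,-.022,.017]),'top',tp([0,-.022,.001]), tp([.007,-.022,.047]),tp([-.007,-.022,.047]))
```

```text
[0.51496336 0.21790422 0.09      ] [40.2, 70.1, 40.6, 69.7]
yaw 0.2968707956017394 0.2946664780370598
(array([0.51657989, 0.21798436, 0.09322481]), [np.float64(0.00042542302751078057), np.float64(0.0004254230275108231)])
[0.51515899 0.21796492 0.09      ] [26.9, 57.4, 26.5, 57.2]
yaw 0.2964626361248558 0.28813483094359515
(array([0.51649117, 0.2179161 , 0.09368375]), [np.float64(0.0004688378615874733), np.float64(0.0004688378615873833)])
stemtop [281.65603667 312.65989623] +y end of housing, foot [280.81899313 198.89177555] line end [281.02518295 212.98059915] top [281.1606704 222.2383731] [291.57851535 198.89448927] [270.05877128 198.88906165]
```

View pics/w9h.png

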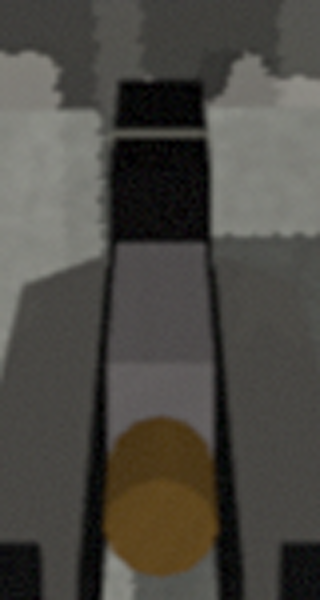

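The in-hand check shows the foot edge at v=200 against an expected 199 and the line at 213.5 against 213. The sensor is centred in the grip to about 0.5 mm. The slot is at about (0.516, 0.218), yaw 0.29. I'll hover with the foot just above the mouth and align it in the image there.

Run:
```python
from h import *
plan([0.516,0.2178,0.149],-1.28)
```

```text
shift [-0.0152 -0.2478  0.3495] turn [ 0.0003 -0.0002 -0.0022] mm [ -3.8 -61.9  87.4]
```

servo_tool(targets="0 -0.015 -0.1 0.05 0 0 -0.002; 0 -0.015 -0.2 0.1 0 0 -0.002; 0 -0.015 -0.248 0.2 0 0 -0.002; 0 -0.015 -0.248 0.3 0 0 -0.002; 0 -0.015 -0.248 0.345 0 0 -0.002; 0 -0.015 -0.248 0.345 0 0 -0.002; 0 -0.015 -0.248 0.345 0 0 -0.002; 0 -0.015 -0.248 0.345 0 0 -0.002; 0 -0.015 -0.248 0.345 0 0 -0.002")

```text
time: 11.78
tool_pos: [0.5168, 0.2196, 0.1532]
ee_rot: [-3.137, -0.0, -1.278]
wrist_force: [-0.0, 0.1, -0.5]
width: 0.0118
```

Run:
```python
from h import *
o=get_obs();print(o['time'],o['tool_pos'],o['ee_rot'],o['width'],o['wrist_force'])
s=snap('wrist','w10'); sd=snap('side','side4');tp=snap('top','top4')
crop(s,230,170,100,90,7,'w10c'); crop(sd,210,120,90,110,5,'sd4c')
```

```text
11.7833 [0.51675557 0.21956421 0.15320479] [-3.13732592e+00 -2.41537863e-05 -1.27805364e+00] 0.011778779341168171 [-0.01647851  0.09767201 -0.47346128]
```

View pics/w10c.png

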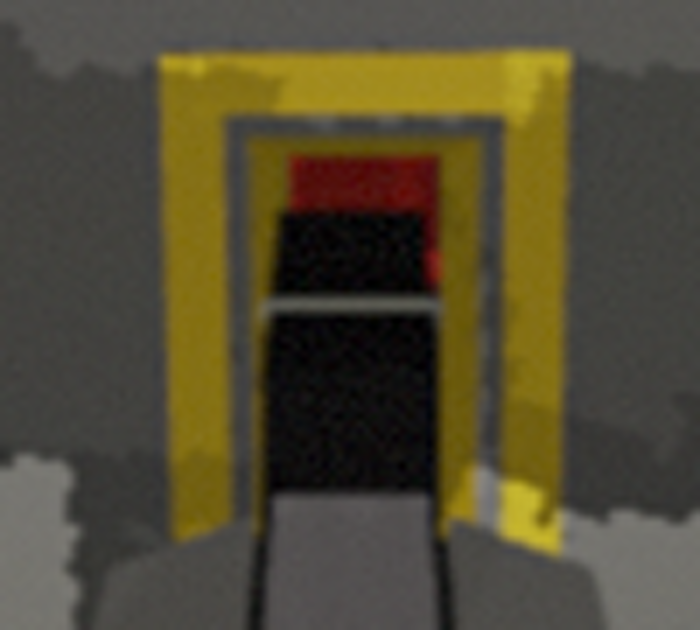

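View pics/sd4c.png

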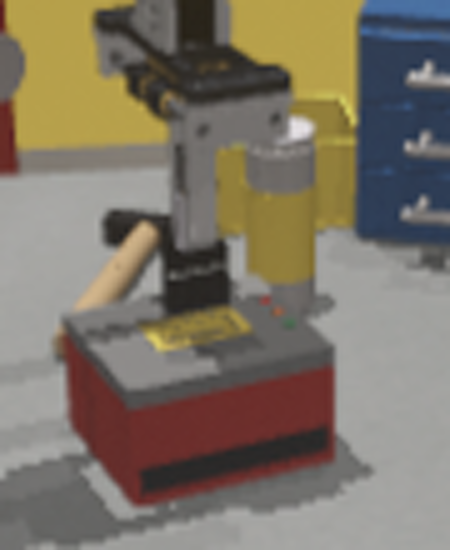

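```bash
cat > rel.py <<'E'
from h import *
def L(n):return {k:v for k,v in np.load(f'pics/{n}.npz').items()}
s=L('w10');W=s['W']
import sys
tz=0.1532
c=lambda u,v:(230+(u+.5)/7-.5,170+(v+.5)/7-.5)
TL,TR,BL,BR=[onz(s,*c(*p),.09) for p in [(160,56),(572,52),(174,500),(562,500)]]
xl=(TL-BL)/np.linalg.norm(TL-BL);xr=(TR-BR)/np.linalg.norm(TR-BR);x=(xl+xr);x/=np.linalg.norm(x)
print('yaw l,r',np.arctan2(xl[1],xl[0]),np.arctan2(xr[1],xr[0]),'w',np.linalg.norm(TL-TR)*1e3)
ctr=(TL+TR)/2-0.035*x;print('slot',ctr)
F=[onz(s,*c(*p),tz-.047) for p in [(277,211),(425,211)]];print('footw',np.linalg.norm(F[0]-F[1])*1e3)
f=(F[0]+F[1])/2; hx=np.array([np.cos(-1.278+np.pi/2),np.sin(-1.278+np.pi/2),0])
fc=f-.022*hx;print('foot ctr',fc)
G=[onz(s,*c(*p),tz-.017) for p in [(264,305),(440,305)]];g=(G[0]+G[1])/2-.022*hx;print('line ctr',g,np.linalg.norm(G[0]-G[1])*1e3)
y=np.array([-x[1],x[0],0]);e=ctr-fc;print('slot-foot along slot x,y mm',e@x*1e3,e@y*1e3, 'line',(ctr-g)@x*1e3,(ctr-g)@y*1e3)
E
python3 rel.py
```

```text
yaw l,r 0.30264985880242656 0.29632613379338424 w 40.34325212958079
slot [0.51521927 0.2180597  0.09      ]
footw 13.769928861263084
foot ctr [0.51618568 0.22013752 0.1062    ]
line ctr [0.51651298 0.22018243 0.1362    ] 14.356729078124012
slot-foot along slot x,y mm -1.5364190901735644 -1.700207830887156 line -1.8624011006179237 -1.6465495222356943
```

servo_tool(targets="0 0.007 0.006 0 0 0 0; 0 0.007 0.006 0 0 0 0; 0 0.007 0.006 0 0 0 0; 0 0.007 0.006 0.02 0 0 0; 0 0.007 0.006 0.02 0 0 0; 0 0.007 0.006 0.02 0 0 0; 0 0.007 0.006 0.02 0 0 0")

```text
time: 12.52
tool_pos: [0.5147, 0.2173, 0.1454]
ee_rot: [3.141, -0.0, -1.278]
wrist_force: [0.0, 0.3, -0.6]
width: 0.0123
```

Run:
```python
from h import *
o=get_obs();print(o['time'],o['tool_pos'],o['ee_rot'],o['width'],o['wrist_force'])
s=snap('wrist','w11'); print(get_obs()['tool_pos'])
crop(s,230,170,100,90,7,'w11c')
```

```text
12.5167 [0.51467668 0.21731908 0.14536097] [ 3.14095013e+00 -6.79918478e-05 -1.27763445e+00] 0.012286584555458214 [ 0.0157758   0.29600005 -0.59211813]
[0.51479562 0.21733863 0.14552471]
```

View pics/w11c.png

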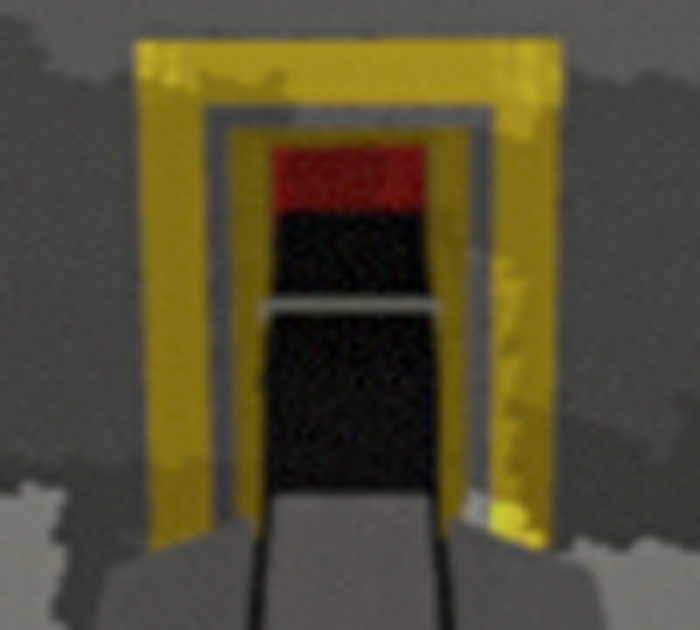

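```bash
sed -e "s/'w10'/'w11'/;s/tz=0.1532/tz=0.1454/;s/(160,56),(572,52),(174,500),(562,500)/(134,42),(563,38),(150,500),(553,500)/;s/(277,211),(425,211)/(277,211),(425,211)/" rel.py > rel2.py; python3 rel2.py
```

```text
yaw l,r 0.30308641984416373 0.29677634545946524 w 40.55013229593077
slot [0.51529357 0.21825085 0.09      ]
footw 13.760898560476216
foot ctr [0.51392766 0.21784541 0.0984    ]
line ctr [0.51440189 0.21793633 0.1284    ] 14.345724624718764
slot-foot along slot x,y mm 1.4247247831814411 -0.016232672974710986 line 0.9447982238832763 0.037021289894281544
```

Laterally it is now centred. It needs +1 mm along the slot, so I'll correct that and descend slowly.

servo_tool(targets="0 0 -0.004 0 0 0 -0.002; 0 0 -0.004 0.01 0 0 -0.002; 0 0 -0.004 0.02 0 0 -0.002; 0 0 -0.004 0.03 0 0 -0.002; 0 0 -0.004 0.04 0 0 -0.002; 0 0 -0.004 0.05 0 0 -0.002; 0 0 -0.004 0.06 0 0 -0.002; 0 0 -0.004 0.06 0 0 -0.002; 0 0 -0.004 0.06 0 0 -0.002")

```text
time: 13.32
tool_pos: [0.5156, 0.2176, 0.1304]
ee_rot: [3.141, -0.0, -1.271]
wrist_force: [-0.7, 0.5, -1.1]
width: 0.0119
```

Run:
```python
from h import *
o=get_obs();print(o['time'],o['tool_pos'],o['ee_rot'],o['width'],o['wrist_force'],o['wrist_torque'])
s=snap('wrist','w12'); print(get_obs()['tool_pos'])
crop(s,230,170,100,90,7,'w12c')
```

```text
13.3167 [0.51563299 0.21755218 0.13040242] [ 3.14104841e+00 -8.92312686e-05 -1.27140850e+00] 0.011856038571637181 [-0.67385522  0.51648099 -1.12381452] [ 0.02158731 -0.01827182  0.03271306]
[0.51578228 0.21757211 0.13065442]
```

View pics/w12c.png

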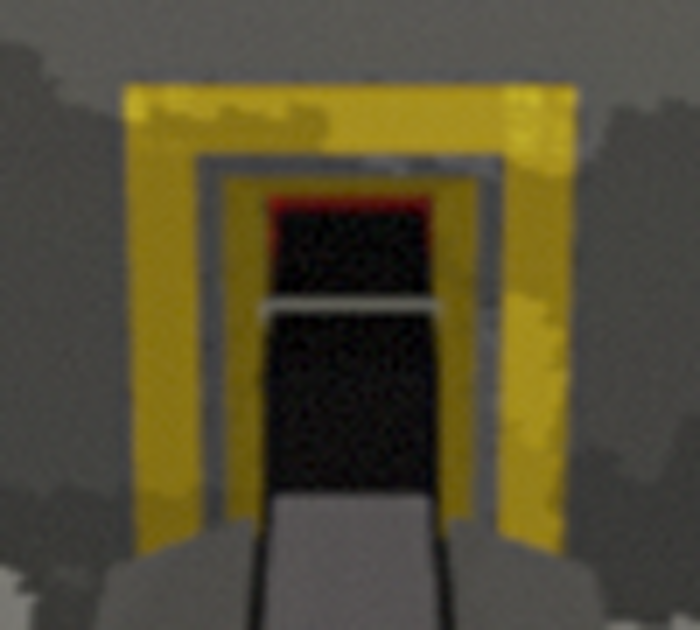

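The foot is at the straight part with about 1 mm clearance all round and no force. I'll go down to the final height.

servo_tool(targets="0 0 0 0.01 0 0 0; 0 0 0 0.02 0 0 0; 0 0 0 0.03 0 0 0; 0 0 0 0.04 0 0 0; 0 0 0 0.05 0 0 0; 0 0 0 0.06 0 0 0; 0 0 0 0.07 0 0 0; 0 0 0 0.08 0 0 0; 0 0 0 0.09 0 0 0; 0 0 0 0.094 0 0 0; 0 0 0 0.094 0 0 0; 0 0 0 0.094 0 0 0")

```text
time: 14.37
tool_pos: [0.5158, 0.2176, 0.1072]
ee_rot: [3.142, -0.0, -1.271]
wrist_force: [0.5, 0.1, -0.9]
width: 0.0118
```

Run:
```python
from h import *
o=get_obs();print(o['time'],o['tool_pos'],o['ee_rot'],o['width'],o['wrist_force'],o['wrist_torque'])
s=snap('wrist','w13'); sd=snap('side','side5'); t=snap('top','top5');print(get_obs()['tool_pos'])
crop(s,230,170,100,90,7,'w13c'); crop(sd,210,120,120,180,4,'sd5c')
```

```text
14.3667 [0.51579936 0.21760552 0.10717386] [ 3.14158587e+00 -7.81010333e-05 -1.27144821e+00] 0.011832314058709013 [ 0.5403914   0.09124841 -0.92248348] [-0.00402157  0.03005644 -0.00067655]
[0.51593709 0.21765513 0.10743276]
```

View pics/w13c.png

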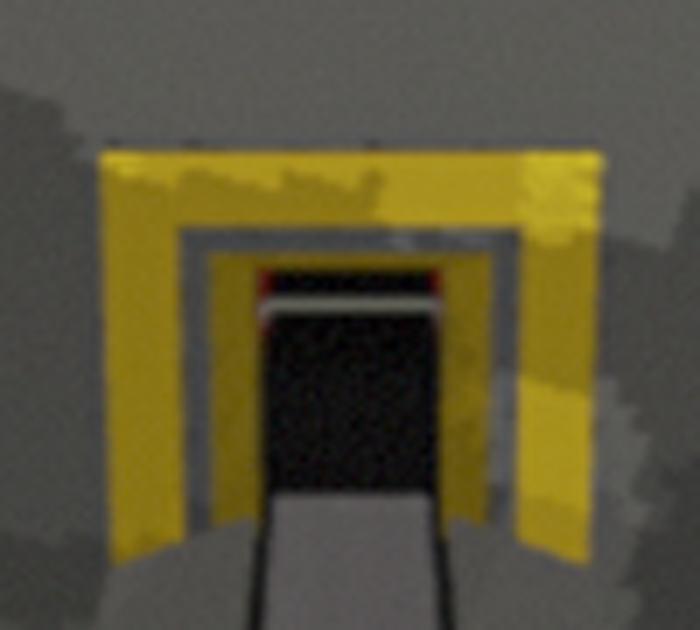

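View pics/sd5c.png

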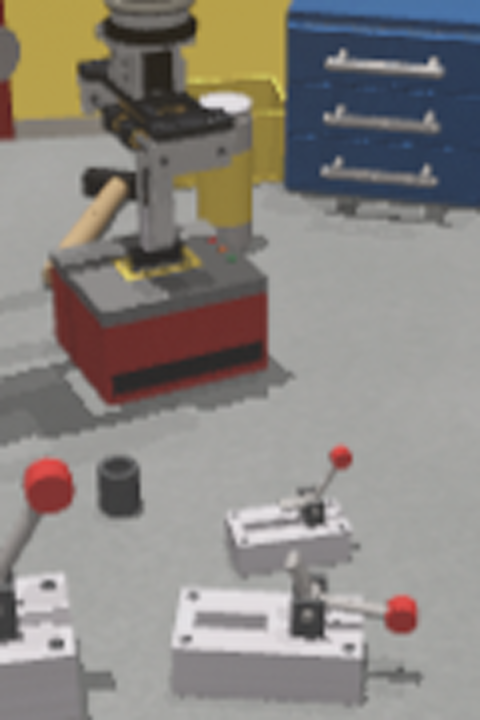

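View pics/top5.png

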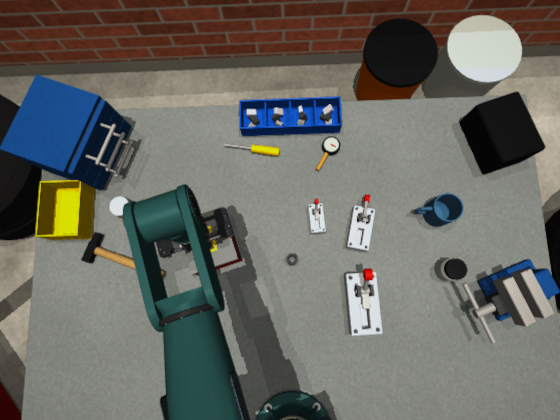

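Run:
```python
from h import *
def L(n):return {k:v for k,v in np.load(f'pics/{n}.npz').items()}
def red(d,box):
    u0,v0,u1,v1=box;im=d['image'][v0:v1,u0:u1].astype(int);m=(im[...,0]>90)&(im[...,1]<.5*im[...,0])&(im[...,2]<.5*im[...,0]);y,x=np.nonzero(m);return x.mean()+u0,y.mean()+v0,m.sum()
T=L('top5');S=L('side5')
a=red(T,(355,185,380,210));b=red(S,(300,262,325,285));w=red(L('w8'),(265,55,295,95));print(a,b)
for g in (tri((T,*a[:2]),(S,*b[:2])),tri((T,*a[:2]),(S,*b[:2]),(L('w8'),*w[:2]))):
    p=g[0]-[.5693,-.2147,.06];print(g,'theta',np.arctan2(np.hypot(p[0],p[1]),p[2])-.523)
```

```text
(np.float64(366.6857142857143), np.float64(197.71428571428572), np.int64(35)) (np.float64(310.0), np.float64(273.07547169811323), np.int64(53))
(array([ 0.62756485, -0.22846296,  0.05177774]), [np.float64(0.0007530131964481151), np.float64(0.0007530131964483525)]) theta 1.1842816034624342
(array([ 0.62714948, -0.22875407,  0.05204653]), [np.float64(0.0011357501036116642), np.float64(0.00044003344409189525), np.float64(0.0007267994778439951)]) theta 1.180609392311601
```

Every estimate puts the lever above 1.1 rad. The sensor is centred, at rest, and its line is at the mouth. Handing in.

Run:
```python
from h import *
o=get_obs();print(o['time'],o['tool_pos'],o['width'],o['wrist_force'])
print(robot.close_job())
```

```text
14.5167 [0.51593709 0.21765513 0.10743276] 0.011828308464662738 [ 0.32960116  0.32168823 -0.59440285]
the job is handed in; nothing more can be done
None
```

I handed the job in at 14.5 s, with the sensor hanging upright from the gripper in the reader's slot and the clamp lever left open. I pinched the red grip and swung the lever open, gripped the sensor by its neck and lifted it out. I then centred it over the slot with the wrist camera and lowered it. No verdict was reported.

What the last checks showed:
- **Grip and contact:** the fingers held the neck at 11.8 mm, and the wrist force stayed under 1 N, so the sensor was not pressing on the slot.
- **Centring:** the sensor was within about 1 mm of the slot's centre. Its direction was within about 0.01 rad of the slot's.
- **Height:** the white line was about level with the slot mouth, at a computed height of 0.0904 m against 0.090 m. The sensor's centre was about 18 mm above the top face.
- **Bystanders:** they look unmoved in the last top view, where the arm hides part of the mallet. I did not measure them.

Where the checks disagreed:
- **Lever angle:** camera triangulation gave 1.18–1.21 rad, while the gripper's position gave about 1.26 rad just before the last push. All are above the required 1.1 rad, but I could not confirm that it reached the 1.3 rad stop.
- **Slot position:** the wrist camera and the fixed cameras differed by about 2 mm along the slot. I followed the wrist camera's direct view of sensor against slot, and the sensor went in without contact.

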